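# Push the sample carrier through the loader's spring flap

### The arm

A 6-joint arm with a two-finger parallel gripper is mounted at the origin on the work surface. World frame = base frame: x ahead of the robot, y to its left, z up, the work surface at z = 0. Lengths are in m, angles in rad, forces in N, time in s.
With the tool pointing down it reaches from about 0.325 to 0.775 m from the base axis. Payload 5.5 kg.
Tool frame: the origin (TCP) lies between the finger pads; the fingertips stand 8 mm ahead of it and the grasp point (between the pads) lies 11 mm behind it (tcp_to_tips is the distance from the TCP to the fingertips, in m); z points along the fingers, y is the line along which they close (so a half turn about z gives the same grasp; the last joint's range is limited). The gripper opens to 88 mm and grips with 3 to 60 N. Pads are 20 mm wide; open, the fingers measure 115 mm over their backs; the gripper's body (75 mm by 178 mm) begins 61 mm behind the grasp point.
Start: joints at [1.06, 0.091, 1.231, -0, 1.82, -0.057], TCP at [0.263, 0.539, 0.231] pointing down, gripper open.
Joint ranges: [-2.87, 2.87], [-0.86, 2.18], [0.17, 2.46], [-1.51, 4.65], [0.06, 2.69], [-2.65, 2.65]. Speed limits (rad/s): [2.57, 2.57, 3.01, 3.14, 3.14, 3.14].

### API

Orientations are given as a unit quaternion [w, x, y, z].
In Python, from bench import * gives the robot as it stands. Calls block until the motion is done:
- move_to(position, orientation): joint-space move of the TCP to a pose.
- move_l(position, speed=0.15, orientation=None): straight line of the TCP; orientation=None keeps the orientation; speed is the mean speed in m/s.
- movej(angles): joint-space move.
- gripper_open() and close(): open the fingers fully, or close them until they stop; the grip force is fixed at half the most.
- hold(seconds).
- inverse_kinematics(position, orientation): joint angles nearest the present ones, or None.
- state(): the state.
- get_image(name): name is "scene" or "top" or "wrist"; returns a dict with "frame" (480x640x3 uint8, blue, green, red), "depth" (480x640 float32, m along the optical axis (not along the pixel's ray), 0 where there is no reading), "camera_matrix" (3x3 intrinsics, pixels), "k1" (the pictures are not rectified: a ray, as slopes to the right and down, at radius r is drawn at 1 + k1 r^2 times it, then the intrinsics apply), "view" (4x4, takes a point from world to camera coordinates). Camera axes: x right, y up, looking along -z (the intrinsics and any distortion apply to the point x, -y, -z); pixel columns grow to the right and rows downward; lengths in m; the calibration is good to about 2 mm. A picture is of the moment at which its call begins.
A pose or a line that the arm cannot do raises IKError and nothing moves.
- job_done(): hands the job in; it is judged then, once.
The state is a dict: "time": time; "joint_pos": joint angles; "dq": joint speeds; "joint_torque": joint torques, N m; "ee_pos": TCP position; "ee_rot": TCP orientation; "ft_force": force on the tool from outside, world axes, zero at the start; "moment": the same for the moment, N m; "finger_gap": finger opening in m; "finger_force": force on a finger pad.
Only numpy, scipy, OpenCV 4.12 (cv2) and the standard library are available. Lean on these libraries where they do the work, as an engineer would, in place of code of your own. Each camera call takes 0.05 s, during which the arm holds its last target. There are 200 camera calls.

### The job

Load the waiting sample into the two-lane loader: push the carrier that holds the lidded cup along its own lane, through the spring flap and home against the end stop, so that the flap swings shut behind it. Slide it along the lane floor rather than lifting it, and leave the empty carrier where it stands in the other lane.

Things in the scene. Friction and masses are not known exactly. Their poses are not given: they have to be found in the camera images.
- loaded: The carrier to load: grey plastic block 60 mm long (x), 50 wide (y), 24 tall, with a lidded steel cup fixed upright in its middle (lid 38 mm across), 54 mm tall in all. Origin: centre of the underside; +x points to the flap within 3 degrees. 0.15 to 0.3 kg, loose on the lane floor, slides when its rear (-x) face is pushed. It starts with its origin at loader x = -110 to -65 mm, in either lane.
- empty: The other carrier, to be left alone, in the other lane: the same 60 x 50 x 24 mm grey block, but with an empty round well 34 mm wide in its top and no cup. Origin at the centre of the underside, axes as for the loaded one.
- loader: Low fixed two-lane loader, open-topped. Origin on the bench, midway between lanes, in line with the shut flaps; +x is the push direction, +y left. Lanes centred at y = +36 and -36 mm, 60 mm wide (bay beyond the flaps 74, outwards), floor 6 mm and walls 34 mm above bench, rear open at x = -200 mm. End stop face at x = +146 mm (50 high): a carrier fully home has its origin at x = 116, rear at 86.
- flap_left (a joint): Spring flap of the left (+y) lane: upright steel leaf, 65 mm wide, 4 thick, top 46 mm above the bench, nothing over it, so fingers from above can follow the carrier through. Vertical hinge at the outer wall (loader x = 0, y = +74 mm), swings to +x: 0 = shut, 1.55 rad = open along the wall. A light spring (1 to 2 N at the edge) shuts it once nothing stands within 66 mm beyond it.
- flap_right (a joint): The same spring flap for the right (-y) lane, mirrored: vertical hinge at the outer wall (loader x = 0, y = -74 mm), 0 = shut, 1.55 rad = fully open inwards (towards loader +x).
Mind the look-alikes: they are no part of the job. What is shaped like the loaded but turquoise is not meant.

How it is judged:
On the way:
1. the loaded carrier stands in its gateway, holding that lane's flap open (x of loaded in the frame of loader between -0.025 and 0.08 m and ((y of loaded in the frame of loader between 0.018 and 0.06 m and value of joint flap_left above 0.5 rad) or (y of loaded in the frame of loader between -0.06 and -0.018 m and value of joint flap_right above 0.5 rad))), for 0.05 s.
At the end, for the whole second after the job is handed in: The loaded carrier lies flat on the lane floor beyond its flap, within 14 mm of the end stop, at rest; both flaps are shut (below 0.1 rad); the empty carrier is within 15 mm of where it started (x of loaded in the frame of loader between 0.102 and 0.123 m and (y of loaded in the frame of loader between 0.018 and 0.06 m or y of loaded in the frame of loader between -0.06 and -0.018 m) and angle between the x axis of loaded and the x axis of loader, either way round below 0.35 rad and angle between loaded's own z axis and vertical below 0.1 rad and height (world z) of loaded below 0.012 m and value of joint each of flap_left, flap_right below 0.1 rad and linear speed of loaded below 0.02 m/s and distance of empty from where it was at the start of the episode below 0.015 m); the robot touches nothing.
It fails at once if the loaded carrier is lifted more than 20 mm off the lane floor (height (world z) of loaded above 0.026 m).
It fails at once if the empty carrier is moved more than 15 mm (distance of empty from where it was at the start of the episode above 0.015 m).
It also fails if it takes over 38 s, if anything falls off the work surface, if the arm or the gripper's body presses on something with over 40 N, if the wrist force passes 120 N, or if a joint passes its speed limit or range.

## Working session

There is one attempt and no reset: what is moved stays moved. The work goes in short steps, each a Python script; the robot and the scene stay as the last script left them, time stands still between calls to the robot, and variables do not carry over. Pictures are saved under pics/ and viewed, at most 10 in all, crops included, and the job is handed in when it is done.

```bash
mkdir -p pics; cat > h.py <<'E'
from bench import *
import numpy as np, cv2
def pts(im,uv,z=None):
    """pixels -> world, by depth (z None) or on plane z"""
    uv=np.atleast_2d(np.float64(uv)); K=np.array(im["camera_matrix"]); 
    d=(uv-K[:2,2])/[K[0,0],K[1,1]]; s=d.copy()
    for _ in range(20): s=d/(1+im["k1"]*(s**2).sum(1,keepdims=True))
    T=np.linalg.inv(np.array(im["view"])); r=np.c_[s[:,0],-s[:,1],-np.ones(len(s))]
    w=r@T[:3,:3].T; o=T[:3,3]
    if z is None:
        t=im["depth"][np.int32(uv[:,1].round()),np.int32(uv[:,0].round())]
    else: t=(z-o[2])/w[:,2]
    return o+w*np.asarray(t)[:,None]
E
python3 - <<'E'
from h import *
import pickle
for n in ("scene","top"):
    im=get_image(n); pickle.dump(im,open(n+".pkl","wb")); cv2.imwrite(f"pics/{n}.png",im["frame"]); print(n,im["k1"],np.round(np.linalg.inv(im["view"])[:3,3],3))
print(state()["time"])
E
```

```text
scene -0.01458768136917708 [ 1.02  -0.179  0.567]
top -0.03608315224630265 [ 0.395 -0.102  0.834]
0.1
```

View pics/scene.png

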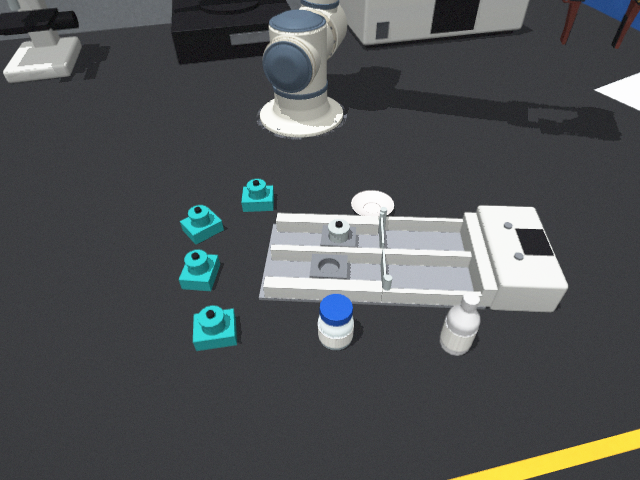

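View pics/top.png

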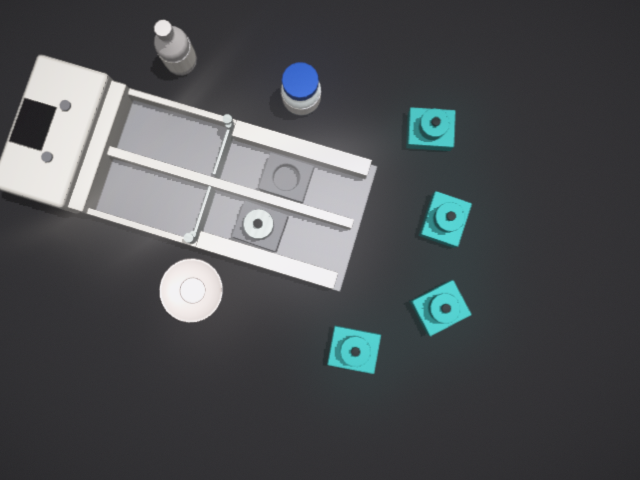

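The two lanes run to the left in the top picture. Candidates for the loaded carrier, by top pixel:
- Grey block with lid at (258,224), scene (339,232): this matches the description.
- Empty grey carrier at (286,177): has a well and no cup.
- Turquoise look-alikes at (435,124), (450,216), (445,308) and (355,351): excluded by colour.

I choose (258,224).

```bash
python3 - <<'E'
import pickle
from h import *
im=pickle.load(open("top.pkl","rb"))
v,u=np.mgrid[0:480,0:640]; P=pts(im,np.c_[u.ravel(),v.ravel()]).reshape(480,640,3)
z=P[...,2]
def comp(lo,hi,sel=None,minA=60):
    m=((z>lo)&(z<hi)); m[:, 400:]=0; m=m.astype(np.uint8)
    n,l,s,c=cv2.connectedComponentsWithStats(m)
    for i in range(1,n):
        if s[i,4]>minA:
            q=P[l==i]; r=cv2.minAreaRect(np.float32(q[:,:2]*1000)); print(lo,c[i].round(),s[i,4],np.round(r[0],1),np.round(r[1],1),round(r[2],2),np.median(q[:,2]).round(4))
comp(.030,.0385); comp(.0265,.033); comp(.055,.065); comp(.045,.054,minA=20); comp(.0395,.05,minA=20)
print(P[224,245],P[212,300],P[190,262])
# crop check
c=im["frame"][130:270,180:400]; cv2.imwrite("pics/crop.png",cv2.resize(c,None,fx=3.5,fy=3.5,interpolation=cv2.INTER_CUBIC))
for n,uv,h in (("rear floor corner R",(376,167),.006),("rear floor corner L",(340,290),.006),("pinR",(227,120),.046),("pinL",(189,238),.046),("lid",(258,224),.06),("well",(286,177),.03)): print(n,pts(im,uv,h)[0].round(4),pts(im,uv)[0].round(4))
E
```

```text
0.03 [181.  63.] 87 [704.2  80.4] [17.5 42.9] 31.18 0.0344
0.03 [224. 210.] 6095 [535.6  14.2] [340.8 176.6] 73.64 0.0323
0.03 [301. 104.] 97 [648.8 -81.2] [20.8 50.4] 2.81 0.0335
0.03 [299. 147.] 2304 [560.6 -71.6] [190.7  80.2] 73.85 0.0323
0.0265 [197. 177.] 2974 [535.2  12.6] [337.8 176.6] 73.67 0.0315
0.0265 [300. 148.] 1775 [588.4 -79.6] [190.8  23.6] 73.72 0.0316
0.0265 [286. 177.] 1064 [548.6 -62.2] [60.2 50.5] 72.7 0.0284
0.0265 [261. 227.] 943 [484.  -28.8] [60.4 50.3] 71.37 0.0284
0.0265 [265. 259.] 1767 [441.4 -32.8] [197.7  22.2] 73.62 0.0317
0.055 [177.  54.] 124 [705.   80.6] [17.2 41.8] 32.13 0.0607
0.055 [ 53. 131.] 7537 [602.  239.5] [101.  184.5] 73.44 0.0636
0.055 [258. 223.] 68 [483.8 -29. ] [11.3 10.7] 29.08 0.058
0.055 [188. 237.] 63 [464.8  58. ] [11.5 11.8] 2.0 0.0567
0.045 [178.  58.] 124 [705.1  82.6] [20.6 44. ] 25.2 0.0497
0.045 [ 96. 146.] 2411 [583.5 183.8] [ 26.9 181.2] 72.2 0.0482
0.045 [302.  98.] 164 [651.7 -80.5] [23.1 48.3] 1.34 0.0479
0.045 [229. 125.] 42 [612.9  10. ] [ 7.8 11.9] 36.39 0.0521
0.045 [258. 224.] 607 [483.9 -28.8] [37.  36.9] 21.73
[... 278 characters left out ...]
54 [655.2 -81.3] [32.1 50.2] 2.99 0.0454
0.0395 [222. 150.] 190 [580.8  21.1] [ 6.  67.1] 72.13 0.0438
0.0395 [202. 212.] 202 [495.6  45.8] [ 5.8 77.2] 74.74 0.0436
0.0395 [355. 351.] 654 [ 325.3 -152.9] [37.1 36.4] 1.07 0.0453
[ 0.48344882 -0.0119493   0.04870501] [ 0.50171531 -0.08116292  0.03123755] [ 0.53283428 -0.02986697  0.01586339]
rear floor corner R [ 0.5672 -0.1824  0.006 ] [ 0.5676 -0.1826  0.004 ]
rear floor corner L [ 0.4015 -0.1346  0.006 ] [ 0.4015 -0.1349 -0.0019]
pinR [0.6194 0.0146 0.046 ] [0.6161 0.0129 0.0579]
pinL [0.4652 0.0594 0.046 ] [0.4642 0.057  0.0578]
lid [ 0.4823 -0.0295  0.06  ] [ 0.4823 -0.0296  0.0604]
well [ 0.5479 -0.0623  0.03  ] [ 0.5507 -0.0615  0.0155]
```

View pics/crop.png

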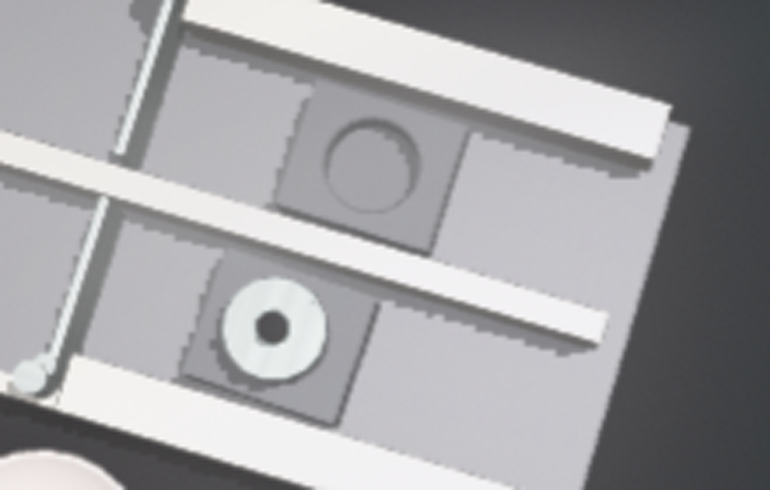

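```bash
cat >> h.py <<'E'
from scipy.spatial.transform import Rotation as R
a=np.radians(73.65); X=np.array([np.cos(a),np.sin(a),0]); Y=np.array([-X[1],X[0],0]); O=np.array([.5405,.034,0])
def W(x,y,z): return list(O+x*X+y*Y+[0,0,z])
def L(p): d=np.array(p)-O; return np.round([d@X,d@Y,p[2]],4)
def quat(s):
    y=s*Y; z=np.array([0,0,-1.]); q=R.from_matrix(np.c_[np.cross(y,z),y,z]).as_quat(); return [q[3],*q[:3]]
E
python3 - <<'E'
from h import *
for s in (1,-1): print(s,*[np.round(j,2) if (j:=inverse_kinematics(W(x,.036,z),quat(s))) is not None else None for x,z in ((-.132,.15),(-.132,.022),(.075,.022))])
sols=[s for s in (1,-1) if inverse_kinematics(W(-.132,.036,.022),quat(s)) is not None]
s=min(sols,key=lambda s:abs(inverse_kinematics(W(-.132,.036,.15),quat(s))[5]))
close(); move_to(W(-.132,.036,.15),quat(s)); move_l(W(-.132,.036,.022),.1)
st=state(); print(s,st["time"],L(st["ee_pos"]),np.round(st["ft_force"],1),st["finger_gap"])
for x in (-.112,-.10,-.08):
    move_l(W(x,.036,.022),.04); st=state(); print(L(st["ee_pos"]),np.round(st["ft_force"],2),st["time"])
im=get_image("top"); cv2.imwrite("pics/t2.png",cv2.resize(im["frame"][100:320,100:400],None,fx=2.5,fy=2.5))
E
```

```text
1 None None None
-1 [-0.25 -0.25  1.69 -0.    1.69  0.04] [-0.25 -0.19  1.87 -0.    1.46  0.04] [ 0.15 -0.01  1.71 -0.    1.44  0.44]
-1 5.225 [-0.132   0.0354  0.0229] [0.1 0.6 0.6] 0.0002634851416054609
[-0.1117  0.0361  0.0219] [-0.05  0.79  0.71] 5.875
[-0.0996  0.036   0.022 ] [-0.5   0.37  0.23] 6.325
[-0.0797  0.036   0.022 ] [-0.78  0.29  0.66] 6.975
```

View pics/t2.png

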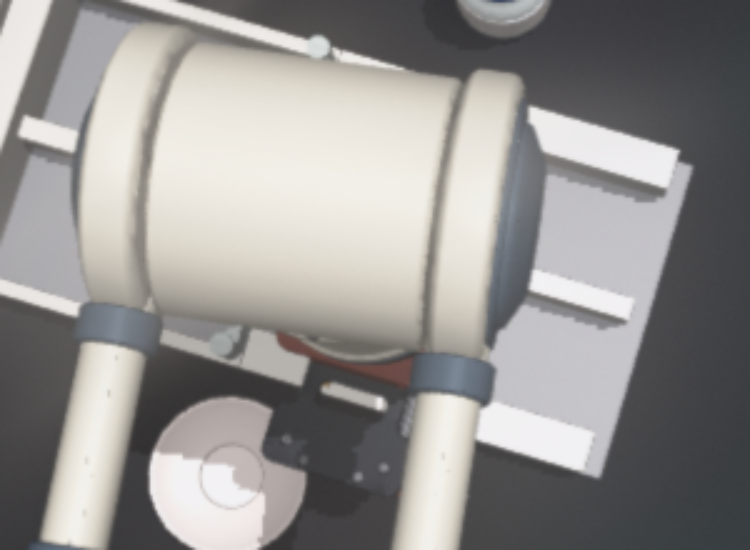

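The arm hides the lane from the top camera, so I check with the scene camera while pushing on into the gateway.

```bash
python3 - <<'E'
from h import *
for x in (-.06,-.03,0.0):
    move_l(W(x,.036,.022),.04); st=state(); print(L(st["ee_pos"]),np.round(st["ft_force"],2),st["time"])
im=get_image("scene"); cv2.imwrite("pics/s2.png",cv2.resize(im["frame"][130:330,240:560],None,fx=2.5,fy=2.5))
E
```

```text
[-0.0613  0.0351  0.0222] [ 0.2  -7.39  0.09] 7.675
[-0.0297  0.0361  0.022 ] [ 0.35 -1.67  0.45] 8.575
[0.0006 0.0362 0.0219] [ 0.22  0.59 -0.32] 9.475
```

View pics/s2.png

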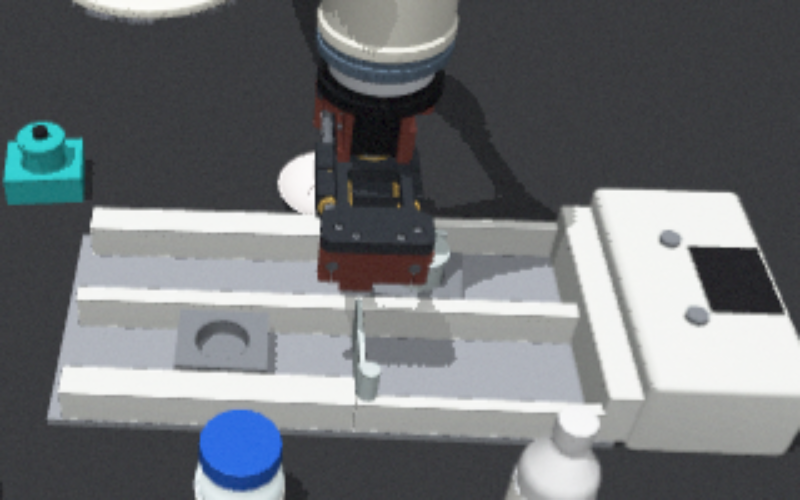

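The crop shows the cup upright just ahead of the gripper at (437,260), past the gateway. The empty carrier has not moved, at (222,340). I push on home.

```bash
python3 - <<'E'
from h import *
for x in (.03,.055,.068,.074):
    move_l(W(x,.036,.022),.04); st=state(); print(L(st["ee_pos"]),np.round(st["ft_force"],2),st["time"])
x=.074
while st["time"]<20 and x<.080 and np.array(st["ft_force"])@X>-6:
    x+=.001; move_l(W(x,.036,.022),.03); hold(.15); st=state(); print(L(st["ee_pos"]),np.round(st["ft_force"],2),st["time"])
move_l(W(x-.003,.036,.022),.03)
move_l(W(x-.003,.036,.20),.12); hold(.3)
move_to([.35,-.25,.28],quat(-1))
im=get_image("top"); print(state()["time"])
cv2.imwrite("pics/t3.png",cv2.resize(im["frame"][30:300,0:400],None,fx=2,fy=2))
v,u=np.mgrid[0:480,0:640]; P=pts(im,np.c_[u.ravel(),v.ravel()]).reshape(480,640,3); z=P[...,2]
for lo,hi in ((.0265,.0308),(.045,.057)):
    n,l,s,c=cv2.connectedComponentsWithStats(((z>lo)&(z<hi)).astype(np.uint8))
    for i in range(1,n):
        if s[i,4]>300:
            r=cv2.minAreaRect(np.float32(P[l==i][:,:2]*1000)); print(c[i].round(),s[i,4],L([r[0][0]/1e3,r[0][1]/1e3,0]),np.round(r[1],1),round(r[2],1))
E
```

```text
[0.0304 0.0363 0.0219] [-0.41 -0.03  0.06] 10.425
[0.0555 0.0357 0.0221] [ 1.06 -0.76 -0.33] 11.2
[0.0687 0.0358 0.0221] [ 2.01  0.87 -0.37] 11.675
[0.0738 0.0359 0.0222] [-0.79 -2.95  2.28] 11.975
[0.0738 0.0359 0.0222] [-1.88 -6.84  3.92] 12.375
16.1333
[286. 177.] 1021 [-0.0899 -0.0348  0.    ] [60.2 50.4] 72.6
[125. 180.] 921 [0.1146 0.0383 0.    ] [63.9 80.3] 72.7
[ 95. 146.] 2553 [0.1562 0.0006 0.    ] [ 27.1 181.6] 72.5
[435. 122.] 407 [-0.2543 -0.157   0.    ] [35.7 36.8] 33.4
[118. 176.] 607 [0.115  0.0303 0.    ] [36.2 36.5] 55.0
[450. 216.] 408 [-0.3067 -0.0438  0.    ] [35.8 35.4] 55.5
[445. 308.] 433 [-0.332   0.0702  0.    ] [37.2 35.4] 38.8
[355. 351.] 384 [-0.2391  0.1538  0.    ] [35. 37.] 44.2
```

View pics/t3.png

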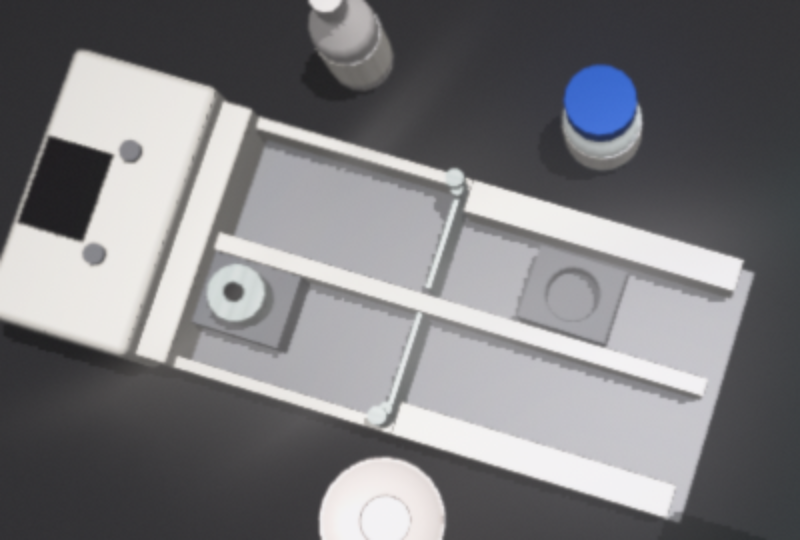

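The loaded carrier is home against the stop at (235,292), measured at x = 0.115, y = 0.030. Both flaps are shut, with the leaves at (405,360) and (443,245), and the empty carrier has not moved.

```bash
python3 -c "
from bench import *
print(job_done())"
```

```text
the job is handed in; nothing more can be done
None
```

The loaded carrier is home against the end stop (measured at loader x = 0.115 m), both flaps looked shut in the last picture, the empty carrier stayed where it was, and the job was handed in after about 16 s; no verdict was returned.

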